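# Unlock the spent bayonet filter cartridge and send it down the return rollers

### The job

Take out the taller of the two bayonet filter cartridges: turn its wing grip anticlockwise (seen from above) until it comes against its stop, then lift it straight out of its housing. Set it down gently and upright on the upper half of the sloped roller lane and let go, so that it rolls down and stands upright against the end plate. Leave the shorter cartridge and everything else as they are.

Things in the scene. Friction and masses are not known exactly. Their poses are not given: they have to be found in the camera images.
- tall_cartridge_centre (a point): centre (half-way up, 55 mm above the foot) of the taller filter cartridge, to be taken out: pleated grey plastic cylinder 48 dia x 84 high with a black cap and on it a wing grip (upright bar 42 long x 14 wide x 26 high); 110 high in all, about 260 g. x along the wing, z up
- tall_cartridge_wing (a point): middle of the taller cartridge's wing grip, 42 mm above its centre and 97 above its foot, same axes: x along the wing, the 14 mm width along y
- tall_cartridge_base (a point): centre of the underside (flat foot, 48 dia) of the taller cartridge, same axes
- tall_cartridge: the taller cartridge itself, origin at the centre of its foot, same axes. Two lugs (each 14 wide, 8 high, underside 14 above the foot, reaching 32 from the axis) stand out at +x and -x, so the wing points along the lugs
- short_cartridge_centre (a point): centre (half-way up, 35 mm above the foot) of the shorter cartridge, which stays: same make, 48 dia x 44 high with the same wing on top, 70 high in all, about 180 g. x along the wing, z up
- short_cartridge_wing_end (a point): end of the shorter cartridge's wing, 21 mm from its axis; it moves if that cartridge is turned
- housing_a: housing that holds the taller cartridge: fixed round aluminium pot 79 dia x 38 high on a 100 x 84 x 8 foot plate, air ports at +y and -y reaching 55 from the axis. Origin at its underside centre on the table, z up. Its inner floor, on which the cartridge stands, is 8 above the table. Two steel lips (inner radius 26.5, 32 to 38 above the table) hold the lugs down; entry slots between them at +x and -x
- housing_a_mouth (a point): centre of the mouth of that housing, level with the lip tops. The cartridge lifts free when its x axis is in line with the housing's x (either way round); it starts 0.85 to 1.3 rad clockwise of that. Turned anticlockwise, the lugs meet an end stop about 0.05 rad past in line, still free to lift; up to 0.1 rad short of in line they still pass. No spring or catch
- housing_b: an equal housing, which holds the shorter cartridge
- lane: fixed sloped roller lane, 272 long (x) x 72 wide (114 at its feet), 16 free-turning steel rollers (12 dia, 15.5 apart), sloping 8 deg down towards -x; upper end at +x. Origin on the table under its middle, z up. Roller tops 58 above the table at the middle. Side guides, 62 apart inside, stand 10 above the rollers (lugs pass over them); the end plate at the low end stands 60 above them
- lane_load (a point): point on the tops of the rollers, on the lane's centre line, 75 mm uphill of the middle: a good place for the foot's centre (foot edge 27 mm from the last roller)
- lane_stop (a point): point on the tops of the rollers, on the centre line, at the inner face of the end plate; the cartridge rolls down slowly (1 to 3 s) and comes to rest with its axis 24 to 33 mm uphill of it
- oil_bottle: bystander: squeeze oil bottle, 41 dia x 125 high; origin at its underside centre
- seal_block_1: bystander: aluminium block with a round seal recess, 44 x 50 x 18; origin at its underside centre
- seal_block_2: bystander: a second such block, 44 x 50 x 18; origin at its underside centre
- sample_jar: bystander: small clear jar, 35 dia x 48 high; origin at its underside centre
- tape_roll_1: bystander: roll of white tape, 53 dia x 14 high; origin at its underside centre

How it is judged:
On the way, in this order (a step that is already met when the one before it is completed fails the run):
1. the taller cartridge, still seated in its housing, is turned in line with the entry slots (angle between the x axis of tall_cartridge and the x axis of housing_a, either way round below 0.2 rad and z of tall_cartridge_base in the frame of housing_a below 0.014 m and horizontal distance between tall_cartridge_base and housing_a below 0.006 m), for 0.05 s.
2. it is lifted clear of the housing, upright (z of tall_cartridge_base in the frame of housing_a above 0.042 m and angle between tall_cartridge's own z axis and vertical below 0.35 rad), for 0.05 s.
3. still held, it is set slowly on the rollers, with its foot's centre in the upper half of the lane (contact force between tall_cartridge and lane above 0.2 N and contact force between the fingers and tall_cartridge above 0.5 N and x of tall_cartridge_base in the frame of lane between 0 and 0.125 m and y of tall_cartridge_base in the frame of lane between -0.015 and 0.015 m and linear speed of tall_cartridge below 0.1 m/s and angle between tall_cartridge's own z axis and vertical below 0.3 rad), for 0.03 s.
At the end, for the whole second after the job is handed in: the taller cartridge stands upright (within 0.25 rad of vertical; the lane's own slope is 0.14) on the rollers at the low end of the lane, its axis at most 12 mm short of where it comes to rest against the end plate and within 15 mm of the centre line, at rest (x of tall_cartridge_base in the frame of lane between -0.115 and -0.08 m and y of tall_cartridge_base in the frame of lane between -0.015 and 0.015 m and z of tall_cartridge_base in the frame of lane between 0.03 and 0.06 m and angle between tall_cartridge's own z axis and vertical below 0.25 rad and linear speed of tall_cartridge below 0.02 m/s); the robot touches nothing.
It fails at once if the shorter cartridge is turned or moved by more than 10 mm at its wing end (distance of short_cartridge_wing_end from where it was at the start of the episode above 0.01 m).
It fails at once if the taller cartridge is tipped over (more than 0.8 rad) (angle between tall_cartridge's own z axis and vertical above 0.8 rad).
It fails at once if a bystander is moved by more than 25 mm (distance of any of oil_bottle, seal_block_1, seal_block_2, sample_jar, tape_roll_1 from where it was at the start of the episode above 0.025 m).
It also fails if it takes over 45 s, if anything falls off the work surface, if the arm or the gripper's body presses on something with over 40 N, if the wrist force passes 120 N, or if a joint passes its speed limit or range.

### The arm

A 7-joint arm with a two-finger parallel gripper is mounted at the origin on a cart in front of the work surface, level with it; the furniture and walls round the work are solid. World frame = base frame: x ahead of the robot, y to its left, z up, the work surface at z = 0. Lengths are in m, angles in rad, forces in N, time in s.
With the tool pointing down it reaches from about 0.4 to 0.85 m from the base axis. Payload 6.9 kg.
Tool frame: the origin (TCP) lies at the very end of the fingers, on their centre line; the grasp point (between the pads) lies 19 mm behind it; z points along the fingers, y is the line along which they close (so a half turn about z gives the same grasp; the last joint's range is limited). The gripper opens to 85 mm and grips with 20 to 120 N. Pads are 22 mm wide; open, the fingers measure 114 mm over their backs; the gripper's body (76 mm by 85 mm) begins 54 mm behind the grasp point. The pads swing forward as they close: fully open they stand 13 mm farther back than shut.
Start: joints at [-1.044, 0.507, -0.238, 1.5, 0.126, 1.149, -0.155], TCP at [0.256, 0.57, 0.231] pointing down, gripper open.
Joint ranges: [-3.08, 3.08], [-0.24, 2.05], [-1.43, 1.35], [0, 2.5], [-1.52, 4.66], [0.17, 1.96], [-2.89, 2.89]. Speed limits (rad/s): [2.39, 2.39, 3.14, 3.14, 3.14, 3.14, 3.14].

### API

Orientations are given as a unit quaternion [w, x, y, z].
In Python, from cell import status, vision, manip gives the robot as it stands.
- The arm moves only by the shell command python3 -m pendant 'ROWS' [FORCE]. ROWS is JSON, a list that holds one entry, the list of rows, each a list of 5 numbers: the shift along the world's x, y, z in mm, then the turn about the world's z in degrees, then the opening, from 0 (shut) to 1 (fully open). A call has 1 to 12 rows; each row is the pose to reach, as a shift and turn from the pose commanded when the call began; what a row does not reach only later rows make up. A row lasts 1/8 s, in which the tool goes at most 62.5 mm and 10.7 degrees, less where a joint would pass 70% of its speed; a pose out of reach is approached as far as the arm can. A call with a gripper value outside its range is refused whole. The fingers move at their own pace and stop on an object; FORCE is the grip in N (left out, the last holds). Time passes only in rows, so rows that repeat a pose let the fingers close. It gives the time, the measured TCP pose, the force, the opening and the grip force at its end, in the units of the state.
- status.observe(): the state, without advancing time (a new reading comes with each control period).
- vision.grab_frame(name): name is "side" or "top"; returns a dict with "img" (420x560x3 uint8, red, green, blue), "mtx" (3x3 intrinsics, pixels), "k1" (the pictures are not rectified: a ray, as slopes to the right and down, at radius r is drawn at 1 + k1 r^2 times it, then the intrinsics apply), "pose" (4x4, takes a point from camera to world coordinates). Camera axes: x right, y down, z forward; pixel columns grow to the right and rows downward; lengths in m; the calibration is good to about 2 mm. A picture is of the moment at which its call begins. There is no depth.
- manip.sign_off(): hands the job in; it is judged then, once.
The state is a dict: "time": time; "joint_positions": joint angles; "qvel": joint speeds; "joint_efforts": joint torques, N m; "tool_pos": TCP position; "tcp_rot": TCP orientation; "wrist_force": force on the tool from outside, world axes, zero at the start; "torque": the same for the moment, N m; "opening": finger opening in m; "grasp_force": force on a finger pad.
Only numpy, scipy, OpenCV 4.12 (cv2) and the standard library are available. Lean on these libraries where they do the work, as an engineer would, in place of code of your own. Each camera call takes 0.05 s, during which the arm holds its last target. There are 200 camera calls.

## Working session

There is one attempt and no reset: what is moved stays moved. The work goes in short steps, Python scripts to look and compute and a shell command to move; the robot and the scene stay as the last step left them, time stands still between calls to the robot, and variables do not carry over. Pictures are saved under pics/ and viewed, at most 10 in all, crops included, and the job is handed in when it is done.

```bash
mkdir -p pics
cat > h.py <<'E'
import numpy as np, cv2
from cell import status, vision, manip
def grab(n,fn=None):
    f=vision.grab_frame(n)
    if fn: cv2.imwrite('pics/'+fn,cv2.cvtColor(f['img'],cv2.COLOR_RGB2BGR))
    return f
def ray(f,u,v):
    K=f['mtx'];d=np.array([(u-K[0,2])/K[0,0],(v-K[1,2])/K[1,1]]);s=d.copy()
    for _ in range(20): s=d/(1+f['k1']*(s@s))
    T=f['pose'];return T[:3,3],T[:3,:3]@np.array([s[0],s[1],1])
def onz(f,u,v,z):
    o,d=ray(f,u,v);return (o+d*(z-o[2])/d[2]).round(4)
def proj(f,p):
    T=f['pose'];c=T[:3,:3].T@(np.array(p)-T[:3,3]);s=c[:2]/c[2];s=s*(1+f['k1']*(s@s))
    K=f['mtx'];return K[0,0]*s[0]+K[0,2],K[1,1]*s[1]+K[1,2]
E
python3 - <<'E'
from h import *
for n in('top','side'):
    f=grab(n,n+'0.png');print(n,f['pose'].round(3).tolist(),f['mtx'].tolist(),f['k1'])
print(status.observe())
E
```

```text
top [[0.022, -0.998, 0.058, 0.472], [-1.0, -0.023, -0.016, 0.052], [0.017, -0.058, -0.998, 1.485], [0.0, 0.0, 0.0, 1.0]] [[534.4674488128592, 0.0, 276.20621173365913], [0.0, 534.4674488128592, 202.0983833156317], [0.0, 0.0, 1.0]] -0.18438674467845928
side [[-0.998, -0.034, 0.047, 0.5], [-0.057, 0.695, -0.717, 0.758], [-0.008, -0.718, -0.696, 0.758], [0.0, 0.0, 0.0, 1.0]] [[429.15549778080543, 0.0, 286.62783662725354], [0.0, 429.15549778080543, 211.0795299032203], [0.0, 0.0, 1.0]] -0.08287166883854197
{'time': 0.1, 'joint_positions': array([-1.04349083,  0.50825862, -0.2375634 ,  1.50104043,  0.12571966,
        1.14891029, -0.15482136]), 'qvel': array([-0.00042144, -0.00286011, -0.00077765, -0.00173288, -0.00036189,
       -0.00134904, -0.00076061]), 'joint_efforts': array([-4.30754211e-03, -6.21836329e+01, -2.19418667e+00, -2.50200480e+01,
        1.26227480e-02,  7.86806020e-03,  4.09487723e-05]), 'tool_pos': array([0.25575017, 0.56977668, 0.23051209]), 'tcp_rot': array([-1.53663096e-04,  2.09329375e-01,  9.77844851e-01, -7.97270849e-04]), 'wrist_force': array([ 0.86939168, -0.96879988,  0.10525837]), 'torque': array([-0.05247462, -0.02075612,  0.00381507]), 'grasp_force': 0.0, 'opening': 0.08524326865741516}
```

View pics/top0.png

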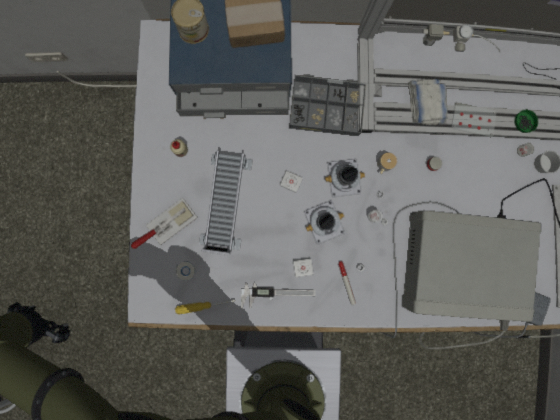

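View pics/side0.png

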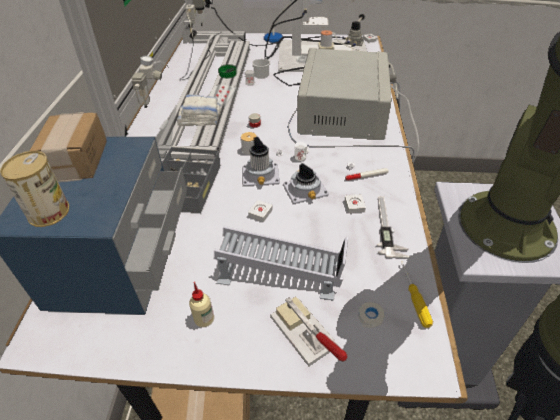

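The top view shows the tall cartridge at about (346,175), the short one at (324,221), and the lane from (230,152) (upper end) to (219,248) (end plate). In the side view the tall one is at (261,155) and the short one at (306,182). I'll zoom in on these.

Run:
```python
from h import *
t=cv2.imread('pics/top0.png');s=cv2.imread('pics/side0.png')
a=cv2.resize(t[150:205,310:385],(400,293),interpolation=cv2.INTER_CUBIC)
b=cv2.resize(s[130:190,235:317],(400,293),interpolation=cv2.INTER_CUBIC)
c=cv2.resize(t[145:255,195:255],(300,550),interpolation=cv2.INTER_CUBIC)
o=np.zeros((590,800,3),np.uint8);o[:293,:400]=a;o[293:586,:400]=b;o[:550,400:700]=c
cv2.imwrite('pics/z.png',o)
```

```text
(no output)
```

View pics/z.png

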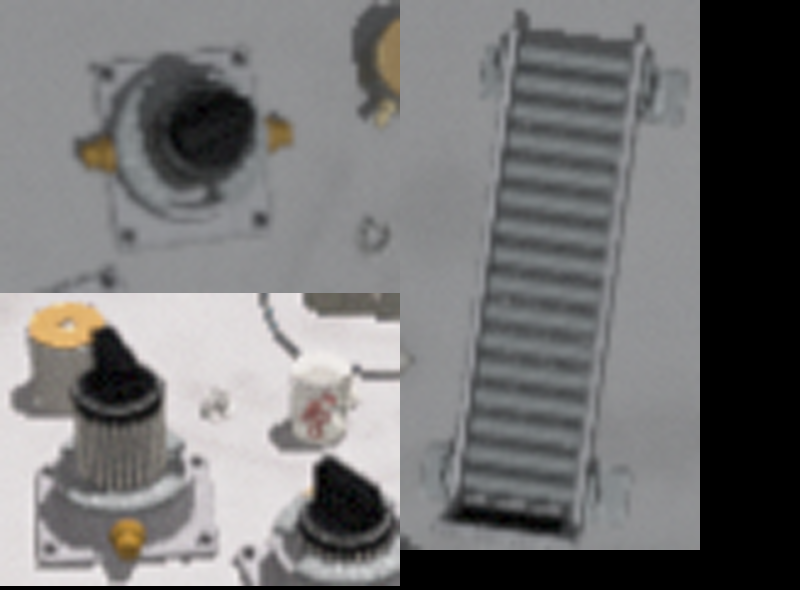

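The crop shows the brass ports of housing A at about (328.4,178.5) and (362.5,174.8) in the top view, the foot-plate holes, and the lane edges. Next I'll compute positions and stretch the dark tones to see the wing.

Run:
```python
from h import *
t=cv2.imread('pics/top0.png');s=cv2.imread('pics/side0.png')
f=vision.grab_frame('top');g=vision.grab_frame('side')
A=lambda x,y:(310+x/5.333,150+y/5.333)
p=onz(f,*A(98,152),.022);q=onz(f,*A(280,132),.022);print('ports',p,q,(p+q)/2,'y-axis deg',np.degrees(np.arctan2(*(p-q)[[1,0]])))
h=[onz(f,*A(*c),.008) for c in((105,72),(240,57),(262,217),(127,235))];print('holes',h,np.mean(h,0), 'xaxis',np.degrees(np.arctan2(*(h[0]+h[1]-h[2]-h[3])[[1,0]])))
C=lambda x,y:(195+(x-400)/5,145+y/5)
sl=np.tan(np.radians(8))
def L(x,y,zoff,lx): return onz(f,*C(x,y),.058+zoff+lx*sl)
# guide top ends, upper / lower
up=[L(515,38,.01,.12),L(636,45,.01,.12)];lo=[L(463,480,.01,-.115),L(582,488,.01,-.115)]
print('lane',up,lo,'axis',np.degrees(np.arctan2(*(up[0]+up[1]-lo[0]-lo[1])[[1,0]])))
# side: two-view of cap: side wing
S=lambda x,y:(235+x/4.878,130+(y-293)/4.883)
print('wing top ends side z=.118',onz(g,*S(104,328),.118),onz(g,*S(132,372),.118))
def st(im): return np.clip((im.astype(float)-5)*5,0,255).astype(np.uint8)
a=cv2.resize(st(t[158:195,328:368]),(400,370),interpolation=cv2.INTER_CUBIC)
b=cv2.resize(st(s[132:162,246:276]),(400,400),interpolation=cv2.INTER_CUBIC)
o=np.zeros((400,800,3),np.uint8);o[:370,:400]=a;o[:,400:]=b;cv2.imwrite('pics/z2.png',o)
```

```text
ports [ 0.6264 -0.1137  0.022 ] [ 0.6393 -0.2087  0.022 ] [ 0.63285 -0.1612   0.022  ] y-axis deg 97.73286699642478
holes [array([ 0.67  , -0.1183,  0.008 ]), array([ 0.68  , -0.1896,  0.008 ]), array([ 0.5959, -0.2022,  0.008 ]), array([ 0.5847, -0.1311,  0.008 ])] [ 0.63265 -0.1603   0.008  ] xaxis 8.52745773052722
lane [array([0.6817, 0.1866, 0.0849]), array([0.6793, 0.1225, 0.0849])] [array([0.4475, 0.2109, 0.0518]), array([0.4448, 0.1469, 0.0518])] axis -5.931998113775247
wing top ends side z=.118 [ 0.6384 -0.1744  0.118 ] [ 0.6193 -0.1349  0.118 ]
```

View pics/z2.png

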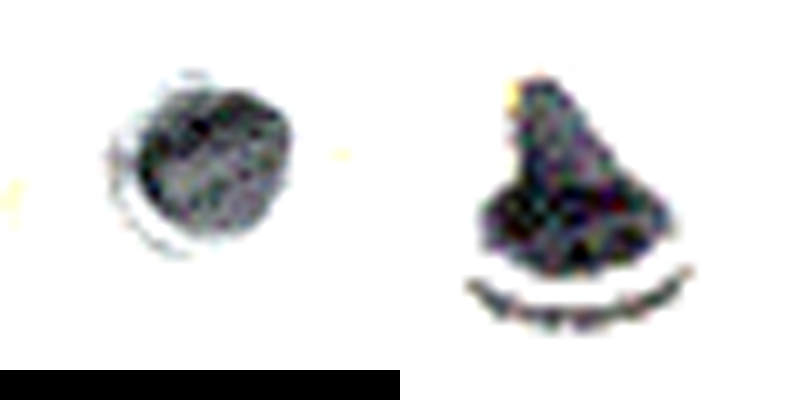

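The housing A centre is about (0.633,-0.161) with its x axis at about +8°. The wing runs at about -62° in both views: the dark stripe goes from (165,155) to (255,100) in the top zoom, and the side view agrees. The gripper therefore needs to close along about 28°, and it is at 66° now. I'll move above the cartridge.

```bash
python3 -m pendant '[[[377,-731,-30,-38,1],[377,-731,-30,-38,1],[377,-731,-30,-38,1],[377,-731,-30,-38,1],[377,-731,-30,-38,1],[377,-731,-30,-38,1],[377,-731,-30,-38,1],[377,-731,-30,-38,1],[377,-731,-30,-38,1],[377,-731,-30,-38,1],[377,-731,-30,-38,1],[377,-731,-30,-38,1]]]' 40
```

```text
time: 1.7
tool_pos: [0.6001, -0.0976, 0.2038]
tcp_rot: [-0.0, 0.516, 0.857, 0.0]
wrist_force: [0.6, 0.4, 0.3]
opening: 0.0853
grasp_force: 0.0
```

Run:
```python
from h import *
from scipy.spatial.transform import Rotation as R
o=status.observe();q=o['tcp_rot'];y=R.from_quat(q[[1,2,3,0]]).as_matrix()[:,1]
print(o['time'],o['tool_pos'],np.degrees(np.arctan2(y[1],y[0])),o['joint_positions'].round(2),o['qvel'].round(2))
```

```text
1.7 [ 0.60014036 -0.09762725  0.20380318] 27.852189887412084 [ 0.06  0.5   0.09  1.59 -0.05  1.05  0.66] [ 0.71  0.44  0.04 -0.73 -0.06  0.29  0.75]
```

```bash
python3 -m pendant '[[[0,0,0,0,1],[0,0,0,0,1],[0,0,0,0,1]]]'
```

```text
time: 2.08
tool_pos: [0.5992, -0.0941, 0.204]
tcp_rot: [-0.0, 0.515, 0.857, 0.0]
wrist_force: [0.1, 0.2, -0.4]
opening: 0.0855
grasp_force: 0.0
```

```bash
python3 -m pendant '[[[34,-67,0,0,1],[34,-67,0,0,1],[34,-67,-50,0,1],[34,-67,-50,0,1],[34,-67,-50,0,1]]]'
python3 - <<'E'
from h import *
g=grab('side','side1.png');f=grab('top','top1.png')
s=cv2.imread('pics/side1.png');t=cv2.imread('pics/top1.png')
o=np.zeros((400,800,3),np.uint8)
o[:,:400]=cv2.resize(s[90:190,210:310],(400,400),interpolation=cv2.INTER_CUBIC)
o[:,400:]=cv2.resize(t[130:230,290:390],(400,400),interpolation=cv2.INTER_CUBIC)
cv2.imwrite('pics/z3.png',np.clip(o*1.5,0,255).astype(np.uint8))
T=status.observe()['tool_pos'];print(T,proj(g,T))
E
```

```text
time: 2.7
tool_pos: [0.634, -0.1618, 0.1553]
tcp_rot: [0.0, 0.516, 0.857, 0.0]
wrist_force: [0.5, 0.2, 0.3]
opening: 0.0855
grasp_force: 0.0
[ 0.63448634 -0.16246432  0.15610333] (np.float64(256.4909822086535), np.float64(127.35055812329021))
```

View pics/z3.png

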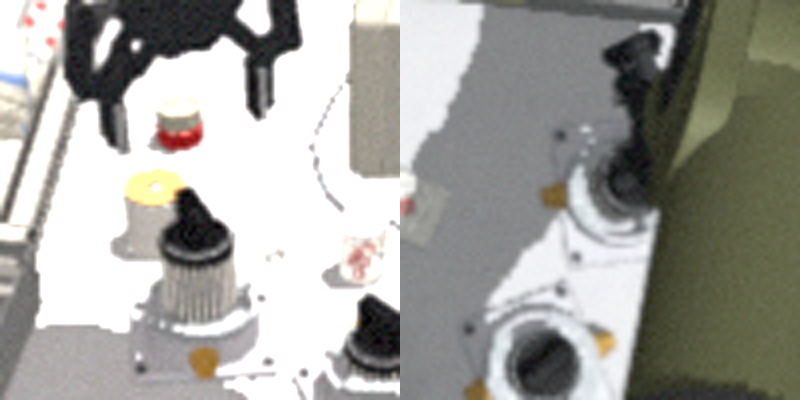

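The side view shows the open fingers centred over the wing: finger tips at about (239,127) and (274,119), wing top at about (257,138). I'll go down and close on it.

```bash
python3 -m pendant '[[[0,0,-30,0,1],[0,0,-50,0,1],[0,0,-58,0,1],[0,0,-58,0,1],[0,0,-58,0,0.4],[0,0,-58,0,0.1],[0,0,-58,0,0],[0,0,-58,0,0],[0,0,-58,0,0],[0,0,-58,0,0],[0,0,-58,0,0],[0,0,-58,0,0]]]' 40
```

```text
time: 4.3
tool_pos: [0.6337, -0.1629, 0.0961]
tcp_rot: [0.0, 0.516, 0.856, 0.0]
wrist_force: [1.3, 0.5, 2.5]
opening: 0.013
grasp_force: 44.4
```

The grip is on the wing, with the opening at 13 mm. Now turn anticlockwise, slowly enough to feel the stop.

```bash
python3 -m pendant '[[[0,0,0,6,0],[0,0,0,12,0],[0,0,0,18,0],[0,0,0,24,0],[0,0,0,30,0],[0,0,0,36,0],[0,0,0,42,0],[0,0,0,48,0],[0,0,0,54,0],[0,0,0,58,0],[0,0,0,60,0],[0,0,0,60,0]]]' 60
cat >> h.py <<'E'
def st():
    from scipy.spatial.transform import Rotation as R
    o=status.observe();y=R.from_quat(o['tcp_rot'][[1,2,3,0]]).as_matrix()[:,1]
    print(o['time'],o['tool_pos'].round(4),'ydeg',np.degrees(np.arctan2(y[1],y[0])).round(1),'F',o['wrist_force'].round(1),'M',o['torque'].round(2),o['opening'].round(4),o['grasp_force'])
E
python3 -c 'from h import *;st()'
```

```text
time: 5.8
tool_pos: [0.6352, -0.1601, 0.0964]
tcp_rot: [0.002, 0.018, 1.0, 0.002]
wrist_force: [3.9, 4.6, 2.2]
opening: 0.0129
grasp_force: 61.2Traceback (most recent call last):
  File "<string>", line 1, in <module>
    from h import *;st()
                    ~~^^
  File "h.py", line 19, in st
    print(o['time'],o['tool_pos'].round(4),'ydeg',np.degrees(np.arctan2(y[1],y[0])).round(1),'F',o['wrist_force'].round(1),'M',o['torque'].round(2),o['opening'].round(4),o['grasp_force'])
                                                                                                                                                    ^^^^^^^^^^^^^^^^^^
AttributeError: 'float' object has no attribute 'round'
```

```bash
sed -i "s/o\['opening'\].round(4)/o['opening']/" h.py; python3 -c 'from h import *;st()'; python3 -m pendant '[[[0,0,0,3,0],[0,0,0,6,0],[0,0,0,8,0],[0,0,0,9,0],[0,0,0,9,0]]]'; python3 -c 'from h import *;st()'
```

```text
5.8 [ 0.6352 -0.1601  0.0964] ydeg 87.9 F [3.9 4.6 2.2] M [ 1.48 -0.93 -0.11] 0.012938745763542219 61.22735559940338
time: 6.42
tool_pos: [0.6351, -0.1597, 0.0965]
tcp_rot: [0.002, -0.061, 0.998, 0.002]
wrist_force: [3.1, 6.1, 1.7]
opening: 0.0125
grasp_force: 61.3
6.425 [ 0.6351 -0.1597  0.0965] ydeg 96.9 F [3.1 6.1 1.7] M [ 1.72 -0.75 -0.13] 0.012547610523053586 61.30953848361969
```

```bash
python3 -m pendant '[[[0,0,0,1.5,0],[0,0,0,3,0],[0,0,0,4,0],[0,0,0,4,0]]]'; python3 -c 'from h import *;st()'; python3 -m pendant '[[[0,0,0,1,0],[0,0,0,2,0],[0,0,0,2,0]]]';python3 -c 'from h import *;st()'
```

```text
time: 6.92
tool_pos: [0.6351, -0.1596, 0.0965]
tcp_rot: [0.002, -0.095, 0.995, 0.002]
wrist_force: [3.9, 5.9, 2.6]
opening: 0.0132
grasp_force: 61.3
6.925 [ 0.6351 -0.1596  0.0965] ydeg 100.9 F [3.9 5.9 2.6] M [ 1.73 -0.81 -0.23] 0.013174366500442387 61.299821734428406
time: 7.3
tool_pos: [0.6351, -0.1594, 0.0964]
tcp_rot: [0.002, -0.112, 0.994, 0.002]
wrist_force: [3.7, 7.2, 2.9]
opening: 0.0127
grasp_force: 61.4
7.3 [ 0.6351 -0.1594  0.0964] ydeg 102.9 F [3.7 7.2 2.9] M [ 1.87 -0.85 -0.45] 0.01267701884461306 61.376352310180664
```

The moment rises to -0.45 N m with the wing at about 12°, so it is at the stop. I'll relieve the sideways offset and lift.

```bash
python3 -m pendant '[[[1.5,1.5,0,-1,0],[2,2,0,-1,0],[2,2,0,-1,0]]]'; python3 -c 'from h import *;st()'; python3 -m pendant '[[[0,0,3,0,0],[0,0,6,0,0],[0,0,10,0,0],[0,0,14,0,0],[0,0,18,0,0],[0,0,18,0,0]]]';python3 -c 'from h import *;st()'
```

```text
time: 7.68
tool_pos: [0.6358, -0.1591, 0.0963]
tcp_rot: [0.0, -0.104, 0.995, 0.001]
wrist_force: [0.3, 5.8, 5.6]
opening: 0.0126
grasp_force: 61.6
7.675 [ 0.6358 -0.1591  0.0963] ydeg 101.9 F [0.3 5.8 5.6] M [ 1.58 -0.08 -0.07] 0.012614437346867699 61.58168077468872
time: 8.43
tool_pos: [0.6354, -0.1608, 0.114]
tcp_rot: [-0.0, -0.103, 0.995, 0.0]
wrist_force: [1.2, 3.7, -4.2]
opening: 0.0131
grasp_force: 60.3
8.425 [ 0.6354 -0.1608  0.114 ] ydeg 101.8 F [ 1.2  3.7 -4.2] M [ 1.11 -0.54 -0.03] 0.013079306571554232 60.304500460624695
```

```bash
python3 -m pendant '[[[0,0,15,0,0],[0,0,30,0,0],[0,0,50,0,0],[0,0,75,0,0],[0,0,100,0,0],[0,0,110,0,0],[0,0,110,0,0]]]';python3 - <<'E'
from h import *
st()
f=grab('top');g=grab('side','side2.png')
t=cv2.imread('pics/top0.png',0).astype(float)
sl=np.tan(np.radians(8))
up=np.array([.6805,.1546]);lo=np.array([.4462,.1789]);m=(up+lo)/2;e=(up-lo)/np.linalg.norm(up-lo);n=np.array([-e[1],e[0]])
ss=np.arange(-.16,.16,.001);pr=[]
for s in ss:
    v=[]
    for w in np.arange(-.022,.023,.004):
        p=m+e*s+n*w;u=proj(f,[p[0],p[1],.058+s*sl]);v.append(cv2.getRectSubPix(t.astype(np.float32),(1,1),u)[0,0])
    pr.append(np.mean(v))
pr=np.array(pr)
from scipy.signal import find_peaks
k,_=find_peaks(pr,distance=8,prominence=4);print('m',m,'deg',np.degrees(np.arctan2(e[1],e[0])));print([(round(ss[i]*1000),round(pr[i])) for i in k])
s=cv2.imread('pics/side2.png');cv2.imwrite('pics/z4.png',cv2.resize(s[60:300,180:400],(660,600)[:2]if 0 else (550,600)))
E
```

```text
time: 9.3
tool_pos: [0.6353, -0.1616, 0.2249]
tcp_rot: [0.0, -0.103, 0.995, -0.001]
wrist_force: [-0.0, 0.6, -3.0]
opening: 0.0129
grasp_force: 60.4
9.3 [ 0.6353 -0.1616  0.2249] ydeg 101.8 F [-0.   0.6 -3. ] M [-0.03  0.03 -0.  ] 0.012877288153585487 60.391952991485596
m [0.56335 0.16675] deg -5.921158354256545
[(-128, 93), (-119, 120), (-104, 120), (-89, 120), (-74, 121), (-58, 121), (-43, 120), (-28, 121), (-13, 121), (3, 122), (18, 122), (33, 121), (49, 122), (64, 122), (79, 121), (95, 122), (110, 123)]
```

View pics/z4.png

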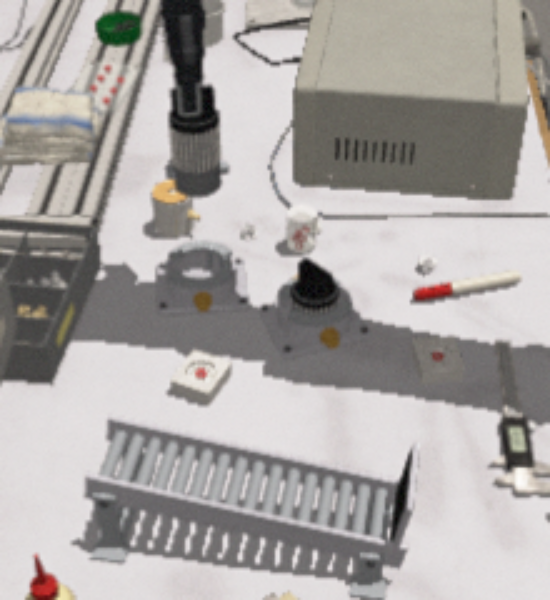

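The image shows the cartridge hanging upright and clear, with the short one and everything else undisturbed. The roller peaks put the lane's centre line and its middle near (0.55–0.56, 0.167), with its axis at -5.9°. I'll carry the cartridge over, turning it 18° so the wing lies along the lane.

```bash
python3 -m pendant '[[[-2,25,0,-2,0],[-4,65,0,-4,0],[-6,110,0,-6,0],[-8,155,0,-9,0],[-10,200,0,-12,0],[-12,245,0,-14,0],[-15,285,0,-16,0],[-17,310,0,-18,0],[-17,322,0,-18,0],[-17,322,-20,-18,0],[-17,322,-38,-18,0],[-17,322,-38,-18,0]]]';python3 - <<'E'
from h import *
st()
g=grab('side','side3.png');f=grab('top','top3.png')
s=cv2.imread('pics/side3.png');t=cv2.imread('pics/top3.png')
o=np.zeros((600,800,3),np.uint8);o[:,:500]=cv2.resize(s[130:310,200:350],(500,600));o[:500,500:]=cv2.resize(t[140:265,190:265],(300,500))
cv2.imwrite('pics/z5.png',o)
E
```

```text
time: 10.9
tool_pos: [0.6176, 0.1593, 0.1839]
tcp_rot: [-0.002, 0.054, 0.999, -0.001]
wrist_force: [-0.8, -0.5, -3.7]
opening: 0.0125
grasp_force: 60.2
10.9 [0.6176 0.1593 0.1839] ydeg 83.8 F [-0.8 -0.5 -3.7] M [-0.02 -0.01  0.  ] 0.012527192978578076 60.22606015205383
```

View pics/z5.png

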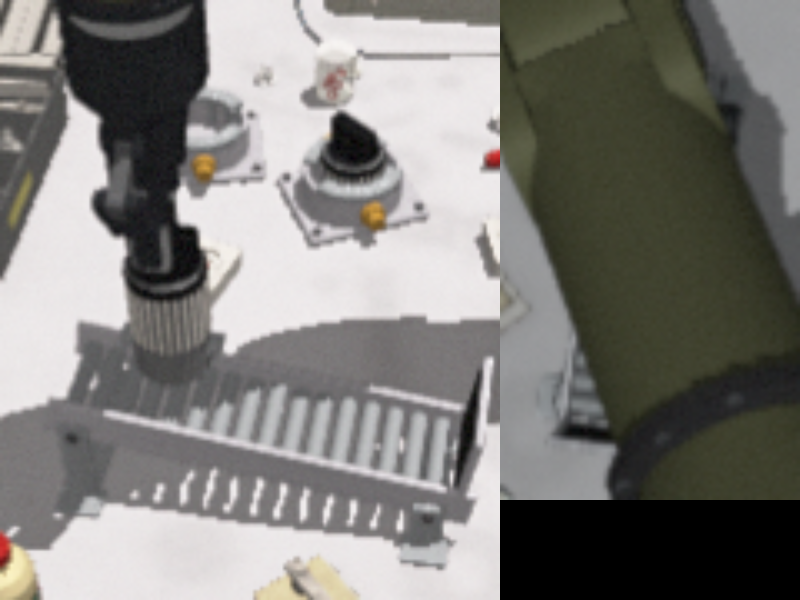

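Run:
```python
from h import *
g=grab('side')
P=lambda x,y:(200+x*.3,130+y*.3)
m=np.array([.549,.168]);e=np.array([.9947,-.1030]);n=np.array([.103,.9947])
def lane(x,y):
    lx=0
    for _ in range(10):
        p=onz(g,*P(x,y),.068+.1405*lx);lx=(p[:2]-m)@e
    return lx.round(4),((p[:2]-m)@n).round(4)
print('near',lane(110,413),lane(300,453),lane(465,488),'far',lane(82,325),lane(275,368),lane(375,389))
print('foot L,R,front',[onz(g,*P(*c),.0955) for c in((133,350),(214,350),(172,383))])
st()
```

```text
near (np.float64(0.0965), np.float64(0.0356)) (np.float64(-0.0221), np.float64(0.0354)) (np.float64(-0.1248), np.float64(0.0357)) far (np.float64(0.1316), np.float64(-0.0302)) (np.float64(0.0042), np.float64(-0.0283)) (np.float64(-0.0612), np.float64(-0.0283))
foot L,R,front [array([0.6387, 0.1529, 0.0955]), array([0.5876, 0.1503, 0.0955]), array([0.6109, 0.1792, 0.0955])]
11.05 [0.619  0.1605 0.1865] ydeg 83.8 F [ 0.5  0.1 -2.7] M [-0.   -0.04  0.01] 0.012758794967145045 60.22834897041321
```

The image shows the cartridge upright over the upper half of the lane, but the side view suggests it may sit a few mm towards the far guide. I'll go 10 mm lower and look closely.

```bash
python3 -m pendant '[[[0,0,-6,0,0],[0,0,-10,0,0],[0,0,-10,0,0]]]';python3 - <<'E'
from h import *
st()
g=grab('side','side4.png')
s=cv2.imread('pics/side4.png')
cv2.imwrite('pics/z6.png',cv2.convertScaleAbs(cv2.resize(s[200:260,215:290],(750,600),interpolation=cv2.INTER_CUBIC),alpha=1.7))
E
```

```text
time: 11.42
tool_pos: [0.6182, 0.161, 0.1756]
tcp_rot: [-0.0, 0.054, 0.999, -0.0]
wrist_force: [-0.7, 0.4, -2.9]
opening: 0.0125
grasp_force: 60.4
11.425 [0.6182 0.161  0.1756] ydeg 83.8 F [-0.7  0.4 -2.9] M [-0.09 -0.   -0.  ] 0.012517596803978183 60.35076856613159
```

View pics/z6.png

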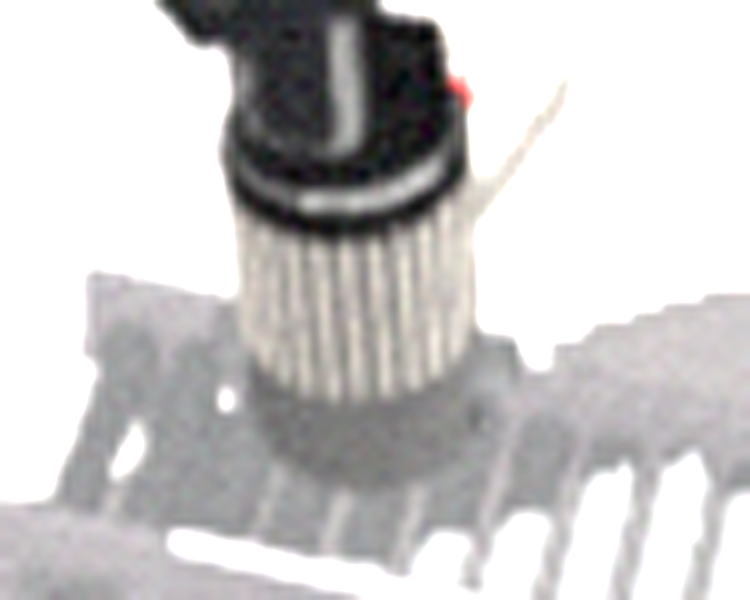

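The crop shows the foot's front edge at full-image (252.5,248.8), the lit top of the near guide through (245,256), and the top of the far guide through (231.5,228.8).

Run:
```python
from h import *
g=grab('side')
P=lambda x,y:(215+x*.1,200+y*.1)
m=np.array([.549,.168]);e=np.array([.9947,-.1030]);n=np.array([.103,.9947])
def lane(x,y,z=None):
    lx=0
    for _ in range(10):
        p=onz(g,*P(x,y),.068+.1405*lx if z is None else z);lx=(p[:2]-m)@e
    return lx.round(4),((p[:2]-m)@n).round(4)
print('near top/bot edge',lane(300,543),lane(300,578),'far',lane(165,288),lane(95,275))
print('foot front,L,R',lane(375,488,.0871),lane(250,425,.0871),lane(492,420,.0871))
for w in(0,.003):
  c=m+e*.064+n*w; 
  for z,r in((.0871,.024),): print('predicted front',w,((np.array(proj(g,[*(c+r*n),z]))-[215,200])*10).round(0))
T=status.observe()['tool_pos'];q=T[:2]+.024*n;print('pred front if under tcp',((np.array(proj(g,[*q,T[2]-.0885]))-[215,200])*10).round(0), (T[:2]-m)@e,(T[:2]-m)@n)
```

```text
near top/bot edge (np.float64(0.0728), np.float64(0.0302)) (np.float64(0.0708), np.float64(0.0391)) far (np.float64(0.1165), np.float64(-0.0307)) (np.float64(0.1318), np.float64(-0.0302))
foot front,L,R (np.float64(0.0584), np.float64(0.0205)) (np.float64(0.0881), np.float64(0.0075)) (np.float64(0.0383), np.float64(-0.0017))
predicted front 0 [345. 497.]
predicted front 0.003 [342. 508.]
pred front if under tcp [317. 494.] 0.0698267468970009 0.00026667190489185633
```

The foot centre is about 3 mm towards the far guide, within the 7 mm clearance. I'll shift it 2–3 mm and lower slowly.

```bash
python3 -m pendant '[[[0,2,0,0,0],[0,2.5,-3,0,0],[0,2.5,-6,0,0],[0,2.5,-9,0,0],[0,2.5,-11,0,0],[0,2.5,-13,0,0],[0,2.5,-13,0,0]]]'; python3 -m pendant '[[[0,0,-1,0,0],[0,0,-2,0,0],[0,0,-2,0,0]]]'; python3 -m pendant '[[[0,0,-1,0,0],[0,0,-2,0,0],[0,0,-2,0,0]]]'
```

```text
time: 12.4
tool_pos: [0.6184, 0.1635, 0.1628]
tcp_rot: [-0.0, 0.054, 0.999, -0.0]
wrist_force: [0.2, -0.1, -3.3]
opening: 0.0127
grasp_force: 60.3
time: 12.78
tool_pos: [0.6184, 0.1635, 0.1609]
tcp_rot: [-0.0, 0.054, 0.999, -0.0]
wrist_force: [0.2, -0.0, -3.7]
opening: 0.0128
grasp_force: 60.3
time: 13.15
tool_pos: [0.6184, 0.1635, 0.1588]
tcp_rot: [-0.0, 0.054, 0.999, -0.0]
wrist_force: [-0.1, 0.5, -3.2]
opening: 0.0125
grasp_force: 60.3
```

```bash
python3 -m pendant '[[[0,0,-1,0,0],[0,0,-1,0,0]]]'; python3 -m pendant '[[[0,0,-1,0,0],[0,0,-1,0,0]]]';  python3 -m pendant '[[[0,0,-1,0,0],[0,0,-1,0,0]]]'
```

```text
time: 13.4
tool_pos: [0.6184, 0.1636, 0.1579]
tcp_rot: [-0.0, 0.054, 0.999, -0.0]
wrist_force: [0.1, -0.9, -3.5]
opening: 0.013
grasp_force: 60.3
time: 13.65
tool_pos: [0.6184, 0.1636, 0.1568]
tcp_rot: [-0.0, 0.054, 0.999, -0.0]
wrist_force: [-0.3, 0.2, -3.3]
opening: 0.0128
grasp_force: 60.3
time: 13.9
tool_pos: [0.6187, 0.1636, 0.1563]
tcp_rot: [0.0, 0.054, 0.999, 0.0]
wrist_force: [-0.6, 0.9, -0.2]
opening: 0.0129
grasp_force: 60.6
```

Contact: Fz went from -3.3 to -0.2. One more mm and a hold, then open.

```bash
python3 -m pendant '[[[0,0,-1,0,0],[0,0,-1,0,0],[0,0,-1,0,0]]]'; python3 -m pendant '[[[0,0,0,0,0.2],[0,0,0,0,0.3],[0,0,0,0,0.5],[0,0,0,0,0.8],[0,0,0,0,1],[0,0,0,0,1],[0,0,10,0,1],[0,0,25,0,1],[0,0,45,0,1],[0,0,70,0,1],[0,0,100,0,1],[0,0,110,0,1]]]'; python3 -m pendant '[[[0,-20,20,0,1],[0,-60,20,0,1],[0,-110,20,0,1],[0,-160,20,0,1],[0,-200,20,0,1],[0,-200,20,0,1],[0,-200,20,0,1],[0,-200,20,0,1]]]'
python3 - <<'E'
from h import *
st()
g=grab('side','side5.png');f=grab('top','top5.png')
s=cv2.imread('pics/side5.png');t=cv2.imread('pics/top5.png')
o=np.zeros((600,800,3),np.uint8);o[:,:500]=cv2.resize(s[130:310,215:365],(500,600));o[:500,500:]=cv2.resize(t[140:265,190:265],(300,500))
cv2.imwrite('pics/z7.png',o)
E
```

```text
time: 14.28
tool_pos: [0.6192, 0.1637, 0.1562]
tcp_rot: [0.001, 0.054, 0.999, 0.0]
wrist_force: [-0.6, -1.3, 4.8]
opening: 0.0127
grasp_force: 61.5
time: 15.78
tool_pos: [0.6193, 0.164, 0.268]
tcp_rot: [0.002, 0.054, 0.999, 0.001]
wrist_force: [-0.1, 0.7, -0.7]
opening: 0.0854
grasp_force: 0.0
time: 16.77
tool_pos: [0.6184, -0.0347, 0.2849]
tcp_rot: [-0.0, 0.053, 0.999, 0.0]
wrist_force: [0.4, 0.0, -0.2]
opening: 0.0852
grasp_force: 0.0
16.775 [ 0.6184 -0.0347  0.2849] ydeg 84.0 F [ 0.4  0.  -0.2] M [-0.02  0.   -0.02] 0.08522430038432725 0.0
```

View pics/z7.png

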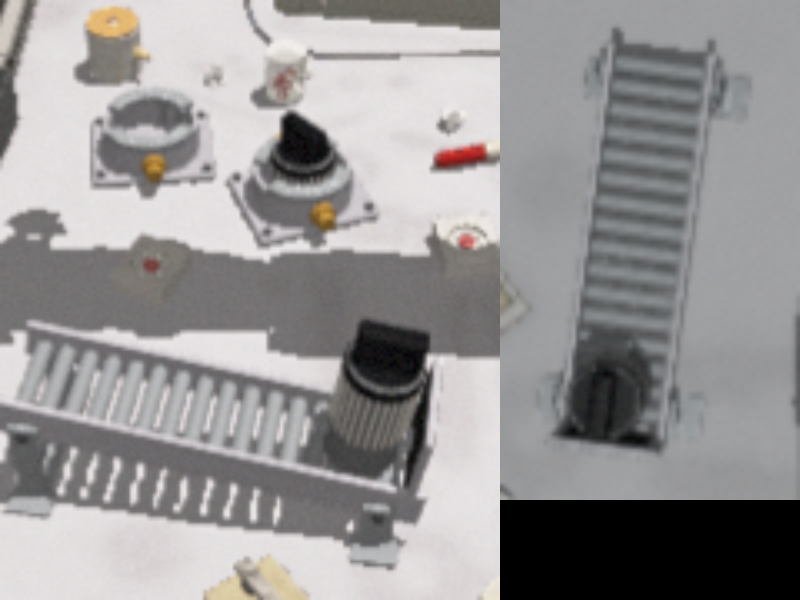

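The cartridge stands upright at the low end by the end plate, at about (375,400) in the crop. I'll wait, check that nothing moves, and hand in.

```bash
python3 -m pendant '[[[0,0,0,0,1],[0,0,0,0,1],[0,0,0,0,1],[0,0,0,0,1],[0,0,0,0,1],[0,0,0,0,1],[0,0,0,0,1],[0,0,0,0,1],[0,0,0,0,1],[0,0,0,0,1],[0,0,0,0,1],[0,0,0,0,1]]]' >/dev/null
python3 - <<'E'
from h import *
a=cv2.imread('pics/side5.png',0);grab('side','side6.png');b=cv2.imread('pics/side6.png',0)
r=np.s_[220:275,305:350];d=cv2.absdiff(cv2.GaussianBlur(a,(3,3),0),cv2.GaussianBlur(b,(3,3),0))[r];print(d.mean(),d.max(),(d>25).sum())
A=a[r].astype(np.float32);B=b[r].astype(np.float32);print(cv2.phaseCorrelate(A,B))
x,y=220+0,0
if (d>25).sum()<15: print(manip.sign_off())
E
```

```text
0.8876767676767677 7 0
((0.5204025021009109, -0.06794316912123222), 0.9835537684405291)
the job is handed in; nothing more can be done
None
```

The job is handed in: the taller cartridge was turned to its stop, lifted out and set on the upper half of the lane, and the last pictures show it upright and still at the end plate; no verdict came back.

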